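Break loose the left-hand cap on the fuel-gas bench outlet

ROBOT

A 6-joint arm with a two-finger parallel gripper is mounted at the origin on the work surface. World frame = base frame: x ahead of the robot, y to its left, z up, the work surface at z = 0. Lengths are in m, angles in rad, forces in N, time in s.
With the tool pointing down it reaches from about 0.275 to 0.875 m from the base axis. Payload 12.5 kg.
Tool frame: the origin (TCP) lies between the finger pads; the fingertips stand 19 mm ahead of it and the grasp point (between the pads) is the TCP (manip.tips_ahead is the distance from the TCP to the fingertips, in m); z points along the fingers, y is the line along which they close (so a half turn about z gives the same grasp; the last joint's range is limited). The gripper opens to 85 mm and grips with 20 to 120 N. Pads are 22 mm wide; open, the fingers measure 114 mm over their backs; the gripper's body (76 mm by 85 mm) begins 54 mm behind the grasp point. The pads swing forward as they close: fully open they stand 13 mm farther back than shut.
Start: joints at [1.045, 0.351, 1.652, -0, 1.139, -0.085], TCP at [0.235, 0.497, 0.25] pointing down, gripper open.
Joint ranges: [-2.75, 2.75], [-0.79, 2.1], [0.01, 2.65], [-1.57, 4.71], [0.07, 3.14], [-2.87, 2.87]. Speed limits (rad/s): [2.22, 2.22, 2.79, 3.14, 3.14, 3.14].

INTERFACE

Orientations are given as [roll, pitch, yaw] about the fixed x, y, z axes, in that order (R = Rz(yaw) Ry(pitch) Rx(roll)).
In Python, from workcell import manip gives the robot as it stands.
- The arm moves only by the tool move_arm, never from a script. Its argument "increments" is one flat list of numbers, 7 for each row, row after row: the gripper's target within -1 to 1 (fully open at 1, half-way at 0, shut at -1), then the shift along the tool's x, y, z in cm, then the turn, a rotation vector about the tool's x, y, z in degrees. A call has 1 to 5 rows; each row shifts and turns the commanded pose from where the row before left it, along the tool's axes as they then stand; what a row does not reach is not made up. A row lasts 1/8 s, in which the tool goes at most 62.5 mm and 10.7 degrees, less where a joint would pass 70% of its speed; a pose out of reach is approached as far as the arm can. A call is refused whole if a number of a shift passes 6.25 or a number of a turn 10.7, either way. A call with a gripper value outside its range is refused whole. The fingers move at their own pace and stop on an object; the grip force is fixed at half the most. Time passes only in rows, so rows that do not move let the fingers close. It gives the time, the measured TCP pose, the force, the opening and the grip force at its end, in the units of the state.
- manip.state(): the state, without advancing time (a new reading comes with each control period).
- manip.snapshot(name): name is "scene" or "top"; returns the picture (420x560x3 uint8, blue, green, red); there is no depth.
- manip.camera_info(name): a dict with "K" (3x3 intrinsics, pixels), "extrinsics" (4x4, takes a point from camera to world coordinates). Camera axes: x right, y down, z forward; pixel columns grow to the right and rows downward; lengths in m; the calibration is good to about 2 mm. A picture is of the moment at which its call begins. camera_info takes no time and is no camera call.
- manip.finish_job(): hands the job in; it is judged then, once.
The state is a dict: "t": time; "joint_pos": joint angles; "joint_velocities": joint speeds; "joint_efforts": joint torques, N m; "tool_pos": TCP position; "eef_rot": TCP orientation; "wrist_force": force on the tool from outside, world axes, zero at the start; "torque": the same for the moment, N m; "opening": opening from 0.0 (shut) to 1.0 (fully open); "grasp_force": force on a finger pad.
Only numpy, scipy, OpenCV 4.12 (cv2) and the standard library are available. Lean on these libraries where they do the work, as an engineer would, in place of code of your own. Each camera call takes 0.05 s, during which the arm holds its last target. There are 200 camera calls.

TASK

Take the larger spanner from the rubber mat, push its open jaw fully home on the hexagon of the fuel-gas outlet's blanking cap (the larger cap, with the groove round its hexagon), feeling for the flats without forcing, and break the cap loose by about a sixth of a turn; fuel gas has a left-hand thread, so it loosens clockwise seen from above and must not be tightened or strained. Then take the spanner off and lay it back flat on the mat, leaving the oxygen outlet and the other things on the bench as they are.

Things in the scene. Friction and masses are not known exactly. Their poses are not given: they have to be found in the camera images.
- fuel_outlet: fuel-gas outlet fixed to the bench: brass pillar on a round flange (60 mm across), square valve body (34 mm) up to 55 mm, black valve knob (38 mm across) pointing along +x, 49 mm out from the axis, its top 59 mm above the bench; steel blanking cap on top. Origin on the pillar's axis at bench height, z up; its yaw says nothing of how the cap's hexagon lies
- fuel_cap_middle (a point): on the fuel cap's vertical axis, at mid height of its hexagon, 75 mm above the bench. Hexagon 30 mm across flats, 34.6 mm across corners, 66 to 84 mm above the bench, corners grooved at mid height; dome above (25 mm across) to 95 mm, neck below 21 to 26 mm across. The point is fixed to the pillar: how the flats lie about the axis differs each time and is not measured; feel or look for it
- fuel_cap (a joint): turn of the fuel cap (rad): 0 = tight, where it starts; grows as it is turned clockwise seen from above, which loosens it (left-hand thread). Anticlockwise it is hard on its seat. Clockwise it turns against a steady drag of about 0.7 N m (7 N at 100 mm) and stays where it is left; it does not noticeably rise in a sixth of a turn
- oxygen_outlet: oxygen outlet, the same pillar and knob with a smaller plain cap (22 mm across flats, no groove), 66 to 80 mm above the bench with a dome to 91 mm; to be left alone. Origin on its axis at bench height. It stands 140 mm or more from the fuel outlet; which of the two is on the left varies
- oxygen_cap (a joint): turn of the oxygen cap (rad), 0 at the start, right-hand thread; must stay
- spanner: larger steel combination spanner, 232 mm long, about 0.3 kg, lying flat on the mat. Origin: underside, middle of the shank; x runs along the shank to the open jaw, z up. Shank 18 mm wide, 9 mm thick (1 to 10 mm above the underside), straight from x = -70 to +50 mm; centre of mass at x = 15 mm. Head 60 mm wide, 11 mm thick, in line with the shank; ring end (45 mm across) at x = -95 mm
- spanner_jaw (a point): centre of the larger spanner's open jaw, at x = 100 mm, 5.5 mm above its underside: lies on the cap's axis when the jaw is fully home. Jaw 31.5 mm wide, its rounded prong tips 15 mm past this point. It slides on level, along the spanner's x, when a pair of flats is within about 6 degrees of that x (every 60 degrees); otherwise it stops 4 to 13 mm short. On the cap it has about 6 degrees of play each way
- small_spanner: smaller combination spanner of the same form, 192 mm long, 22 mm jaw, lying about 110 mm beside the larger one on the mat; to be left. Origin: underside, middle of the shank; x towards the jaw
- mat: thin black rubber mat, 300 x 250 x 4 mm, fixed on the bench; origin at the centre of its underside, x along the 300 mm side
- brick: soldering brick 110 x 150 x 30 mm, 0.5 kg, standing loose on the bench; to be left. Origin: centre of the underside
- hammer: jeweller's hammer with a wooden handle, 220 mm long, 25 mm high, lying loose beyond the outlets; to be left. Origin at bench height, near the middle
Mind the look-alikes: they are no part of the job. Leave any blue look-alike of the spanner alone.

How it is judged:
By the outcome, as a careful person would: the job done as asked, in the order asked, and still so for the second after the job is handed in, with the robot touching nothing.
It also fails if it takes over 70 s, if anything falls off the work surface, if the arm or the gripper's body presses on something with over 40 N, if the wrist force passes 120 N, or if a joint passes its speed limit or range.

## Working session

There is one attempt and no reset: what is moved stays moved. The work goes in short steps, Python scripts to look and compute and a tool call to move; the robot and the scene stay as the last step left them, time stands still between calls to the robot, and variables do not carry over. Pictures are saved under pics/ and viewed, at most 10 in all, crops included, and the job is handed in when it is done.

Besides the shell and the picture viewer there is one more tool, called after "Call:" as name(argument=value, ...) on one line, values as JSON. move_arm: Moves the arm, as the interface text tells. Its arguments: {"type":"object","properties":{"increments":{"type":"array","items":{"type":"number"}}},"required":["increments"]}

```bash
mkdir -p pics; ls
python3 - <<'E'
from workcell import manip
import cv2, numpy as np
np.set_printoptions(precision=4,suppress=True)
for n in("scene","top"):
    im=manip.snapshot(n); cv2.imwrite(f"pics/{n}0.png",im)
    c=manip.camera_info(n); print(n,np.array(c["K"]),np.array(c["extrinsics"]))
print(manip.state())
E
```

```text
pics
scene [[418.7331   0.     275.4561]
 [  0.     418.7331 213.7932]
 [  0.       0.       1.    ]] [[-0.8162  0.4905 -0.3052  0.8965]
 [ 0.5777  0.6909 -0.4346  0.4681]
 [-0.0023 -0.5311 -0.8473  0.963 ]
 [ 0.      0.      0.      1.    ]]
top [[430.2088   0.     277.591 ]
 [  0.     430.2088 214.9858]
 [  0.       0.       1.    ]] [[ 0.0277 -0.99    0.1384  0.4725]
 [-0.9994 -0.0304 -0.0176  0.0171]
 [ 0.0216 -0.1378 -0.9902  0.974 ]
 [ 0.      0.      0.      1.    ]]
{'t': 0.1, 'joint_pos': array([ 1.0454,  0.3512,  1.6524, -0.    ,  1.1391, -0.0846]), 'joint_velocities': array([-0.0012, -0.0011, -0.0014,  0.0003,  0.0005,  0.0002]), 'joint_efforts': array([ -0.0009, -50.6837, -29.1867,  -0.0002,   0.0028,  -0.    ]), 'tool_pos': array([0.2345, 0.4972, 0.2498]), 'eef_rot': array([-3.1405, -0.0001,  2.7009]), 'wrist_force': array([0.211 , 0.1087, 0.1339]), 'torque': array([-0.0281, -0.054 , -0.0263]), 'grasp_force': 0.0, 'opening': 0.9995132206103615}
```

View pics/top0.png

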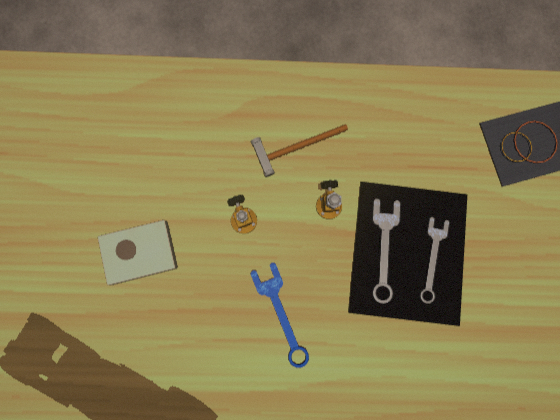

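View pics/scene0.png

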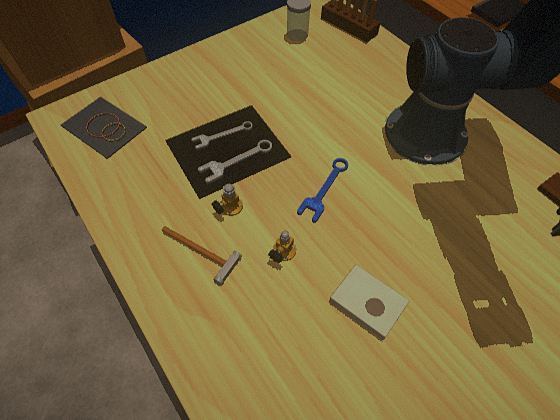

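Top view: the candidates for the spanner are the larger steel one at (385,250), the small one at (433,260) and the blue look-alike at (280,315). The outlet candidates are (330,203), with the larger cap, and (242,217), with the smaller one. I choose the steel one at (385,250) and the outlet at (330,203), and will check both in one crop.

```bash
cat > h.py <<'E'
from workcell import manip
import cv2, numpy as np
np.set_printoptions(precision=4,suppress=True)
def cam(n):
    c=manip.camera_info(n); return np.array(c["K"]),np.array(c["extrinsics"])
def ray(n,u,v):
    K,E=cam(n); d=E[:3,:3]@np.linalg.solve(K,[u,v,1.]); return E[:3,3],d
def onz(n,u,v,z):
    o,d=ray(n,u,v); return o+d*(z-o[2])/d[2]
def tri(a,b):
    (o1,d1),(o2,d2)=ray("top",*a),ray("scene",*b)
    s=np.linalg.lstsq(np.c_[d1,-d2],o2-o1,rcond=None)[0]
    p,q=o1+d1*s[0],o2+d2*s[1]; return (p+q)/2,np.linalg.norm(p-q)
def proj(n,p):
    K,E=cam(n); q=K@(E[:3,:3].T@(np.array(p)-E[:3,3])); return q[:2]/q[2]
def spanners(im):
    """bright grey blobs lying on the mat (top camera), largest first"""
    hsv=cv2.cvtColor(im,cv2.COLOR_BGR2HSV)
    m=((hsv[...,1]<60)&(hsv[...,2]>90)).astype(np.uint8); m[:,:352]=0; m[:,466:]=0; m[:185]=0; m[325:]=0
    n,l,s,_=cv2.connectedComponentsWithStats(m)
    out=[]
    for i in sorted(range(1,n),key=lambda i:-s[i,4])[:2]:
        v,u=np.nonzero(l==i)
        out.append(np.array([onz("top",a,b,.0145) for a,b in zip(u,v)])[:,:2])
    return out
E
python3 - <<'E'
from h import *
im=manip.snapshot("top"); sc=manip.snapshot("scene")
for P in spanners(im):
    c=P.mean(0); w,V=np.linalg.eigh(np.cov((P-c).T)); x=V[:,1]*np.sign(V[0,1]); y=np.array([-x[1],x[0]])
    a=(P-c)@x; b=(P-c)@y
    print(len(P),"c",c,"yaw",np.degrees(np.arctan2(x[1],x[0])),"ext",a.min(),a.max(),"w",np.ptp(b))
    mid=(a>a.min()+.06)&(a<a.max()-.085); f=np.polyfit(a[mid],b[mid],1); print("shank fit",f,np.ptp(b[mid]))
    print("ring end",c+x*a.min(),"jaw end",c+x*a.max())
A=cv2.resize(im[175:230,220:350],None,fx=6,fy=6,interpolation=cv2.INTER_CUBIC)
B=cv2.resize(sc[175:275,195:310],None,fx=5,fy=5,interpolation=cv2.INTER_CUBIC)
B=cv2.resize(B,None,fx=.5,fy=.5); 
o=np.zeros((330+250,780,3),np.uint8); o[:330]=A; o[330:,:B.shape[1]]=B
C=cv2.resize(im[185:310,350:470],None,fx=2,fy=2)
o[330:,300:540]=C
cv2.imwrite("pics/crop1.png",o)
E
```

```text
1096 c [ 0.5537 -0.2418] yaw -3.153184201465598 ext -0.13558609786322082 0.09710951599267742 w 0.06021680503640041
shank fit [0.0076 0.0004] 0.017440908364834293
ring end [ 0.4183 -0.2344] jaw end [ 0.6507 -0.2472]
678 c [ 0.5308 -0.3524] yaw -10.360671176273978 ext -0.11061969324670043 0.08064295577411888 w 0.044465361735975845
shank fit [-0.002   0.0001] 0.014002436520427784
ring end [ 0.4219 -0.3325] jaw end [ 0.6101 -0.3669]
```

View pics/crop1.png

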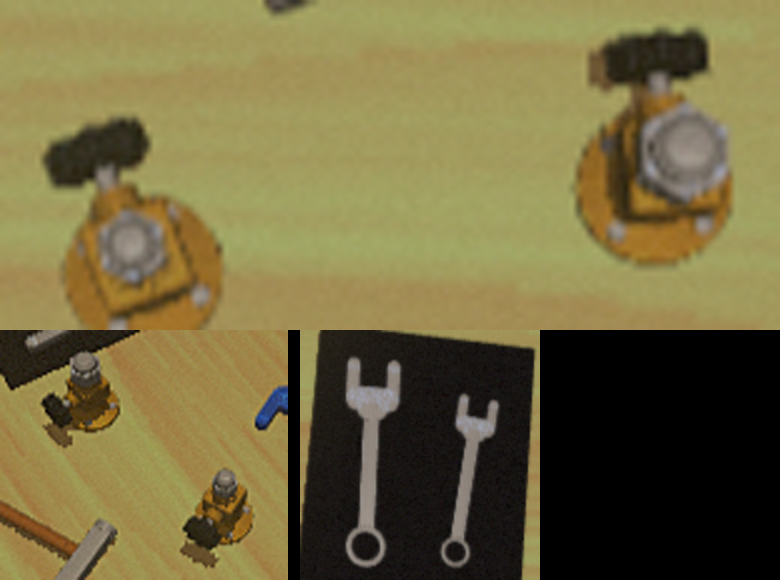

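The crop shows the right outlet's cap, at about (334,200) in the top view, as the larger one, with its hexagon clear to see. The steel spanner measures 233 mm × 60 mm, which matches. Next I'll measure the cap's axis and the lie of its hexagon.

Run:
```python
from h import *
im=np.mean([manip.snapshot("top").astype(float) for _ in range(3)],0).astype(np.uint8)
def cap(u0,v0,u1,v1):
    hsv=cv2.cvtColor(im,cv2.COLOR_BGR2HSV)[v0:v1,u0:u1]
    k=6; H=cv2.resize(hsv,None,fx=k,fy=k,interpolation=cv2.INTER_CUBIC)
    m=((H[...,1]<90)&(H[...,2]>75)).astype(np.uint8)
    n,l,s,_=cv2.connectedComponentsWithStats(m); i=1+np.argmax(s[1:,4])
    cs,_=cv2.findContours((l==i).astype(np.uint8),cv2.RETR_EXTERNAL,cv2.CHAIN_APPROX_NONE)
    c=max(cs,key=cv2.contourArea)[:,0].astype(float)
    P=np.array([onz("top",u0+(a+.5)/k-.5,v0+(b+.5)/k-.5,.084)[:2] for a,b in c])
    M=cv2.moments((P*1e4).astype(np.float32)); ctr=np.array([M["m10"],M["m01"]])/M["m00"]/1e4
    d=P-ctr; th=np.linspace(0,2*np.pi,360,endpoint=False)
    sup=np.array([(d@[np.cos(t),np.sin(t)]).max() for t in th]); f=np.fft.fft(sup)/360
    cor=-np.degrees(np.angle(f[6]))/6   # support is greatest at corners
    print("centre",ctr,"corner dir (mod60)",cor,"flat-normal",cor+30,"amp6",2*abs(f[6]),"widths",(sup[:180]+sup[180:]).min(),(sup[:180]+sup[180:]).max())
    wd=sup[:180]+sup[180:]; print((wd[::6]*1000).round(1))
    return np.array([u0,v0])+c.mean(0)/k
print(cap(322,188,346,214)); print(cap(230,205,255,228))
print("proj check dome->scene", proj("scene",[.645,-.1,.095]))
```

```text
centre [ 0.6328 -0.116 ] corner dir (mod60) 1.335100228056915 flat-normal 31.335100228056916 amp6 0.0006758636224508098 widths 0.031704422091777235 0.03809271784073888
[36.4 36.2 35.6 34.7 33.3 31.9 32.2 33.1 33.6 34.  34.4 34.4 34.2 33.9
 33.3 33.3 34.8 36.  37.  37.7 38.  38.1 37.7 36.9 35.9 34.6 34.8 35.2
 36.  36.4]
[333.5647 200.5724]
centre [0.5931 0.0765] corner dir (mod60) 7.964430368764614 flat-normal 37.96443036876461 amp6 0.0004487631960421331 widths 0.021852712311759497 0.025628417762443845
[25.2 25.5 25.6 25.5 25.1 24.5 23.8 23.4 23.6 24.1 24.4 24.3 24.3 24.
 23.4 22.6 22.  22.4 23.3 23.9 24.3 24.4 24.3 24.  23.8 23.3 23.  23.5
 24.1 24.8]
[241.9218 216.0859]
proj check dome->scene [227.6548 192.0782]
```

Run:
```python
from h import *
print("dome by eye", onz("top",335,199.5,.090))
for n,(u0,v0,u1,v1) in {"top":(310,180,350,225),"scene":(205,178,250,222)}.items():
    im=np.mean([manip.snapshot(n).astype(float) for _ in range(2)],0).astype(np.uint8)
    hsv=cv2.cvtColor(im,cv2.COLOR_BGR2HSV)[v0:v1,u0:u1]
    H=cv2.resize(hsv,None,fx=4,fy=4,interpolation=cv2.INTER_CUBIC)
    o=((H[...,0]>10)&(H[...,0]<24)&(H[...,1]>185)).astype(np.uint8)
    nn,l,s,_=cv2.connectedComponentsWithStats(o); i=1+np.argmax(s[1:,4]); v,u=np.nonzero(l==i)
    P=np.array([onz(n,u0+(a+.5)/4-.5,v0+(b+.5)/4-.5,.004)[:2] for a,b in zip(u,v)])
    (c,r)=cv2.minEnclosingCircle((P*1000).astype(np.float32)); print(n,"flange",c,r)
    g=((H[...,1]<90)&(H[...,2]>75)).astype(np.uint8); nn,l,s,ct=cv2.connectedComponentsWithStats(g); i=1+np.argmax(s[1:,4])
    print(n,"grey box px",u0+s[i,0]/4,v0+s[i,1]/4,s[i,2]/4,s[i,3]/4,"ctr",ct[i]/4+[u0,v0])
    big=cv2.resize(im[v0:v1,u0:u1],None,fx=9,fy=9,interpolation=cv2.INTER_CUBIC); cv2.imwrite(f"pics/z_{n}.png",big)
for p in([.633,-.116],[.636,-.118]): print(p,[proj(n,[*p,z]).round(1) for n in("top","scene") for z in(.095,.084,.066)])
a=cv2.imread("pics/z_top.png");b=cv2.imread("pics/z_scene.png");h=max(a.shape[0],b.shape[0])
cv2.imwrite("pics/z.png",np.hstack([cv2.copyMakeBorder(x,0,h-x.shape[0],0,0,0) for x in(a,b)]))
```

```text
dome by eye [ 0.6324 -0.1177  0.09  ]
top flange (623.15673828125, -116.8797836303711) 20.749452590942383
top grey box px 326.25 191.75 15.75 17.25 ctr [334.1415 200.1952]Traceback (most recent call last):
  File "<stdin>", line 9, in <module>
  File "h.py", line 9, in onz
    o,d=ray(n,u,v); return o+d*(z-o[2])/d[2]
        ~~~^^^^^^^
  File "h.py", line 7, in ray
    K,E=cam(n); d=E[:3,:3]@np.linalg.solve(K,[u,v,1.]); return E[:3,3],d
        ~~~^^^
  File "h.py", line 5, in cam
    c=manip.camera_info(n); return np.array(c["K"]),np.array(c["extrinsics"])
ValueError: time passes only in moves, steps and waits
```

```bash
python3 - <<'E'
import re
s=open("h.py").read()
s=s.replace('''def cam(n):
    c=manip.camera_info(n); return np.array(c["K"]),np.array(c["extrinsics"])''','''CAL={n:(np.array(manip.camera_info(n)["K"]),np.array(manip.camera_info(n)["extrinsics"])) for n in("top","scene")}
def cam(n): return CAL[n]''')
open("h.py","w").write(s)
E
python3 -c "
from h import *
print(onz('top',335,199.5,.09),manip.state()['t'])"
```

```text
[ 0.6324 -0.1177  0.09  ] 0.55
```

Call:
move_arm(increments=[1,0,0,0,0,0,-7.5,1,0,0,0,0,0,-7.5,1,0,0,0,0,0,-7.6,1,-2.24,-4.82,0,0,0,0,1,-2.24,-4.82,0,0,0,0])

```text
t: 1.18
tool_pos: [0.2751, 0.3979, 0.2502]
eef_rot: [-3.142, 0.0, 3.096]
wrist_force: [1.3, 0.3, 0.1]
opening: 0.998
grasp_force: 0.0
```

Call:
move_arm(increments=[1,-2.24,-4.82,0,0,0,0,1,-2.24,-4.82,0,0,0,0,1,-2.24,-4.82,0,0,0,0,1,-2.24,-4.82,0,0,0,0,1,-2.24,-4.82,0,0,0,0])

```text
t: 1.8
tool_pos: [0.3761, 0.1515, 0.2506]
eef_rot: [3.141, 0.001, 3.095]
wrist_force: [0.8, 0.1, -0.0]
opening: 0.999
grasp_force: 0.0
```

Call:
move_arm(increments=[1,-2.24,-4.82,0,0,0,0,1,-2.24,-4.82,0,0,0,0,1,-2.24,-4.82,0,0,0,0,1,-2.24,-4.82,0,0,0,0,1,-2.24,-4.82,0,0,0,0])

```text
t: 2.42
tool_pos: [0.4768, -0.0947, 0.2505]
eef_rot: [-3.142, 0.001, 3.095]
wrist_force: [1.1, 0.1, 0.0]
opening: 1.002
grasp_force: 0.0
```

Call:
move_arm(increments=[1,-2.24,-4.82,0,0,0,0,1,-2.24,-4.82,0,0,0,0,1,-2.24,-4.82,0,0,0,0,1,0,0,0,0,0,0])

```text
t: 2.92
tool_pos: [0.5372, -0.2431, 0.2497]
eef_rot: [-3.141, -0.0, 3.092]
wrist_force: [0.4, 1.2, -0.2]
opening: 0.997
grasp_force: 0.0
```

Call:
move_arm(increments=[1,0,0.2,4,0,0,0,1,0,0,5,0,0,0,1,0,0,5,0,0,0,1,0,0,5,0,0,0,1,0,0,2,0,0,0])

```text
t: 3.55
tool_pos: [0.5357, -0.2371, 0.0381]
eef_rot: [3.14, -0.003, 3.096]
wrist_force: [0.7, 0.8, 0.2]
opening: 1.0
grasp_force: 0.0
```

```bash
python3 -c "
from h import *
print(manip.tips_ahead, manip.state()['tool_pos'])
im=manip.snapshot('top'); cv2.imwrite('pics/g1.png',cv2.resize(im[170:330,310:480],None,fx=3.5,fy=3.5))"
```

```text
0.019 [ 0.5357 -0.2371  0.0381]
```

View pics/g1.png

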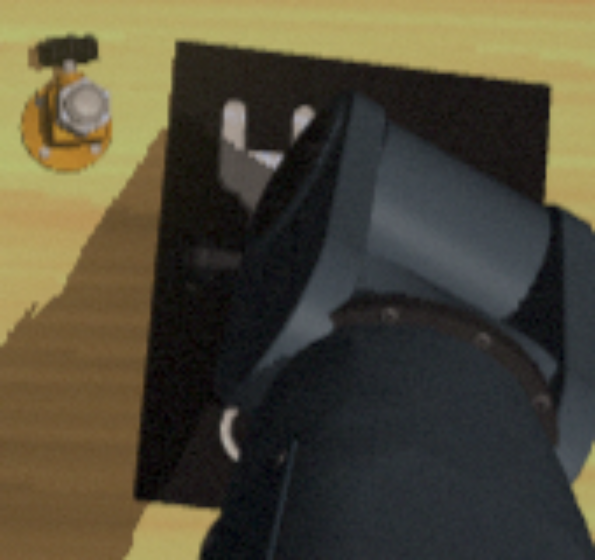

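The gripper straddles the larger spanner, with the left finger at about (215,258) in the crop and the prong tips at (233,105) and (303,110). I'll go down and close.

Call:
move_arm(increments=[1,0,-0.2,1.0,0,0,0,1,0,0,0.2,0,0,0,-1,0,0,0,0,0,0,-1,0,0,0,0,0,0,-1,0,0,0,0,0,0])

```text
t: 4.22
tool_pos: [0.537, -0.2405, 0.0287]
eef_rot: [-3.141, 0.001, 3.095]
wrist_force: [0.1, -0.5, 0.5]
opening: 0.375
grasp_force: 0.0
```

Call:
move_arm(increments=[-1,0,0,0,0,0,0,-1,0,0,0,0,0,0,-1,0,0,0,0,0,0,-1,0,0,0,0,0,0])

```text
t: 4.72
tool_pos: [0.5369, -0.2404, 0.0288]
eef_rot: [-3.141, 0.0, 3.095]
wrist_force: [-1.1, -0.0, 5.2]
opening: 0.176
grasp_force: 58.6
```

Call:
move_arm(increments=[-0.3,0,0,0,0,0,0,-0.3,0,0,0,0,0,0,-0.3,0,0,0.2,0,0,0,-0.3,0,0,0.2,0,0,0,-0.3,0,0,0,0,0,0])

```text
t: 5.35
tool_pos: [0.5366, -0.2403, 0.024]
eef_rot: [3.141, -0.0, 3.095]
wrist_force: [0.5, 0.1, 0.2]
opening: 0.351
grasp_force: 0.0
```

Call:
move_arm(increments=[-1,0,0,0,0,0,0,-1,0,0,0,0,0,0,-1,0,0,0,0,0,0,-1,0,0,0,0,0,0,-1,0,0,0,0,0,0])

```text
t: 5.98
tool_pos: [0.5368, -0.2404, 0.0245]
eef_rot: [-3.141, 0.0, 3.095]
wrist_force: [-1.8, 0.3, 4.8]
opening: 0.188
grasp_force: 59.4
```

Call:
move_arm(increments=[-1,0,0,-1.5,0,0,0,-1,0,0,-2.5,0,0,0,-1,0,0,-2.6,0,0,0,-1,1.7,3.0,0,0,0,0,-1,1.7,3.0,0,0,0,0])

```text
t: 6.6
tool_pos: [0.5051, -0.1782, 0.091]
eef_rot: [-3.141, 0.0, 3.095]
wrist_force: [-0.6, 0.3, -2.6]
opening: 0.187
grasp_force: 59.0
```

Call:
move_arm(increments=[-1,1.7,3.0,0,0,0,0,-1,1.7,3.0,0,0,0,0,-1,0,0,0,0,0,-3.2,-1,0,0,0,0,0,0,-1,0,0,0,0,0,0])

```text
t: 7.22
tool_pos: [0.4746, -0.1176, 0.0905]
eef_rot: [-3.141, 0.0, -3.134]
wrist_force: [0.1, -0.2, -3.1]
opening: 0.186
grasp_force: 59.1
```

```bash
python3 -c "
from h import *
print(manip.state()['tool_pos'],manip.state()['eef_rot'])
im=manip.snapshot('top'); s=manip.snapshot('scene')
a=cv2.resize(im[160:280,290:410],(480,480),interpolation=cv2.INTER_CUBIC);b=cv2.resize(s[130:230,180:260],(320,400),interpolation=cv2.INTER_CUBIC)
cv2.imwrite('pics/j1.png',np.hstack([a,cv2.copyMakeBorder(b,0,80,0,0,0)]))"
```

```text
[ 0.4746 -0.1176  0.0905] [-3.1415  0.0003 -3.1335]
```

View pics/j1.png

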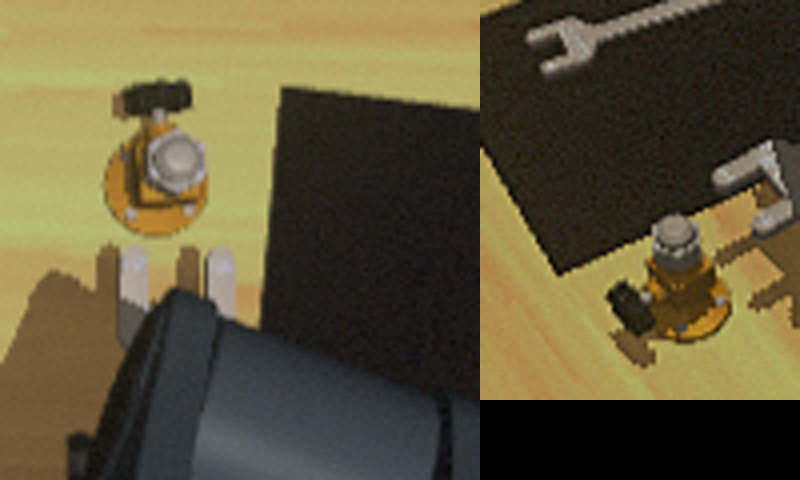

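The prongs are open towards the cap. In the top view the tips are at about (323.5,222) and (345,222), and the cap is at about (334.5,200). I'll measure the lateral offset of the jaw from the cap.

```bash
cat > lat.py <<'E'
from h import *
im=np.mean([manip.snapshot("top").astype(float) for _ in range(3)],0)
hsv=cv2.cvtColor(im.astype(np.uint8),cv2.COLOR_BGR2HSV).astype(float)
S=255-hsv[...,1]  # grey -> high
S[hsv[...,2]<75]=60
def runs(row,u0,u1,th=150):
    r=S[row,u0:u1]; e=[]
    for i in range(len(r)-1):
        if (r[i]-th)*(r[i+1]-th)<0: e.append(u0+i+(th-r[i])/(r[i+1]-r[i]))
    return e
import sys
r0,r1=map(int,sys.argv[1:3])
for row in range(r0,r1): 
    e=runs(row,312,356); print(row,[(round(x,1),onz("top",x,row,.080)[:2].round(4).tolist()) for x in e])
E
python3 lat.py 190 232
```

```text
190 [(np.float64(327.8), [0.6542, -0.1037]), (np.float64(330.9), [0.6544, -0.1104])]
191 [(np.float64(337.8), [0.6527, -0.1249]), (np.float64(338.3), [0.6527, -0.1261]), (np.float64(342.5), [0.653, -0.135]), (np.float64(343.2), [0.6531, -0.1366]), (np.float64(352.5), [0.6537, -0.1563]), (np.float64(353.5), [0.6538, -0.1584])]
192 [(np.float64(332.4), [0.6502, -0.1136]), (np.float64(336.9), [0.6505, -0.1231]), (np.float64(347.7), [0.6512, -0.146]), (np.float64(348.3), [0.6513, -0.1474]), (np.float64(350.6), [0.6514, -0.1522])]
193 [(np.float64(330.7), [0.6479, -0.11]), (np.float64(337.9), [0.6484, -0.1253])]
194 [(np.float64(328.5), [0.6456, -0.1052])]
195 [(np.float64(319.2), [0.6428, -0.0856]), (np.float64(326.7), [0.6433, -0.1016])]
196 [(np.float64(326.4), [0.6412, -0.1008])]
197 [(np.float64(326.0), [0.639, -0.1001])]
198 [(np.float64(319.8), [0.6364, -0.087]), (np.float64(322.1), [0.6366, -0.0919]), (np.float64(326.6), [0.6369, -0.1013]), (np.float64(352.5), [0.6386, -0.1563])]
199 [(np.float64(319.7), [0.6343, -0.0867]), (np.float64(322.0), [0.6344, -0.0917]), (np.float64(326.6
[... 4688 characters left out ...]
]), (np.float64(340.2), [0.576, -0.1307])]
228 [(np.float64(319.0), [0.5726, -0.0862]), (np.float64(326.9), [0.5731, -0.1027]), (np.float64(340.3), [0.5739, -0.1309]), (np.float64(349.0), [0.5745, -0.1492])]
229 [(np.float64(318.9), [0.5705, -0.086]), (np.float64(326.9), [0.571, -0.1028]), (np.float64(341.6), [0.5719, -0.1336]), (np.float64(349.0), [0.5724, -0.1491])]
230 [(np.float64(319.1), [0.5684, -0.0864]), (np.float64(326.8), [0.5689, -0.1027]), (np.float64(340.6), [0.5697, -0.1316]), (np.float64(348.9), [0.5703, -0.1491])]
231 [(np.float64(319.1), [0.5663, -0.0864]), (np.float64(326.9), [0.5668, -0.1027]), (np.float64(340.6), [0.5676, -0.1315]), (np.float64(348.8), [0.5681, -0.1488])]
```

The jaw's axis is about 1.2 mm to +y of the cap's axis. The hexagon's side flats run along x, so yaw ≈ 0 fits. I'll advance gently.

Call:
move_arm(increments=[-1,-1.2,-0.12,0,0,0,0,-1,-1.2,0,0,0,0,0,-1,-0.4,0,0,0,0,0,-1,-0.4,0,0,0,0,0,-1,-0.3,0,0,0,0,0])

```text
t: 8.1
tool_pos: [0.5095, -0.1181, 0.0902]
eef_rot: [3.142, -0.0, -3.132]
wrist_force: [-0.2, -0.2, -3.9]
opening: 0.184
grasp_force: 59.1
```

Call:
move_arm(increments=[-1,-0.3,0,0,0,0,0,-1,-0.2,0,0,0,0,0,-1,0,0,0,0,0,0])

```text
t: 8.48
tool_pos: [0.5145, -0.1181, 0.0903]
eef_rot: [3.142, -0.0, -3.132]
wrist_force: [-0.3, 0.4, -2.0]
opening: 0.186
grasp_force: 59.1
```

Call:
move_arm(increments=[-1,-0.2,0,0,0,0,0,-1,-0.2,0,0,0,0,0,-1,0,0,0,0,0,0])

```text
t: 8.85
tool_pos: [0.5185, -0.118, 0.0902]
eef_rot: [3.141, -0.0, -3.132]
wrist_force: [-0.0, 1.3, -2.9]
opening: 0.189
grasp_force: 59.1
```

Call:
move_arm(increments=[-1,-0.2,0,0,0,0,0,-1,-0.2,0,0,0,0,0,-1,0,0,0,0,0,0])

```text
t: 9.22
tool_pos: [0.5227, -0.118, 0.0903]
eef_rot: [-3.142, 0.0, -3.132]
wrist_force: [-1.0, 3.4, -2.8]
opening: 0.186
grasp_force: 59.1
```

Call:
move_arm(increments=[-1,-0.2,0,0,0,0,0,-1,0,0,0,0,0,0])

```text
t: 9.48
tool_pos: [0.5246, -0.118, 0.0903]
eef_rot: [3.142, 0.0, -3.132]
wrist_force: [-0.2, 3.6, -3.0]
opening: 0.184
grasp_force: 59.1
```

Call:
move_arm(increments=[-1,-0.15,0.06,0,0,0,0,-1,-0.15,0,0,0,0,0,-1,0,0,0,0,0,0])

```text
t: 9.85
tool_pos: [0.5277, -0.1175, 0.0904]
eef_rot: [-3.141, 0.001, -3.132]
wrist_force: [0.1, 2.2, -3.0]
opening: 0.188
grasp_force: 59.1
```

Call:
move_arm(increments=[-1,-0.2,0,0,0,0,0,-1,-0.1,0,0,0,0,0,-1,0,0,0,0,0,0])

```text
t: 10.22
tool_pos: [0.5306, -0.1175, 0.0903]
eef_rot: [-3.141, 0.0, -3.132]
wrist_force: [0.3, 1.5, -3.4]
opening: 0.186
grasp_force: 59.1
```

Sliding on freely. I'll go on 2 mm at a time until the jaw bottoms.

Call:
move_arm(increments=[-1,-0.2,0.02,0,0,0,0,-1,0,0,0,0,0,0])

```text
t: 10.48
tool_pos: [0.5327, -0.1172, 0.0904]
eef_rot: [-3.141, 0.0, -3.132]
wrist_force: [1.5, 1.2, -2.0]
opening: 0.191
grasp_force: 59.1
```

Call:
move_arm(increments=[-1,-0.15,0,0,0,0,0,-1,0,0,0,0,0,0])

```text
t: 10.72
tool_pos: [0.534, -0.1172, 0.0903]
eef_rot: [-3.142, 0.0, -3.132]
wrist_force: [0.2, 0.3, -3.2]
opening: 0.185
grasp_force: 59.1
```

Call:
move_arm(increments=[-1,-0.1,0,0,0,0,0,-1,0,0,0,0,0,0])

```text
t: 10.98
tool_pos: [0.5346, -0.1171, 0.0902]
eef_rot: [3.141, -0.001, -3.132]
wrist_force: [-1.6, 1.1, -2.8]
opening: 0.19
grasp_force: 59.1
```

Call:
move_arm(increments=[-1,-0.1,0,0,0,0,0,-1,0,0,0,0,0,0])

```text
t: 11.22
tool_pos: [0.5349, -0.117, 0.0899]
eef_rot: [3.141, -0.003, -3.132]
wrist_force: [-5.8, -0.4, -1.1]
opening: 0.187
grasp_force: 59.2
```

```bash
python3 -c "
from h import *
im=manip.snapshot('top'); s=manip.snapshot('scene')
print(manip.state()['wrist_force'],manip.state()['torque'])
a=cv2.resize(im[170:240,300:370],(480,480),interpolation=cv2.INTER_CUBIC);b=cv2.resize(s[160:224,200:264],(320,320),interpolation=cv2.INTER_CUBIC)
cv2.imwrite('pics/j2.png',np.hstack([a,cv2.copyMakeBorder(b,0,160,0,0,0)]))"
```

```text
[-6.8369 -0.0598 -1.4787] [-0.0086  0.9889  0.0234]
```

View pics/j2.png

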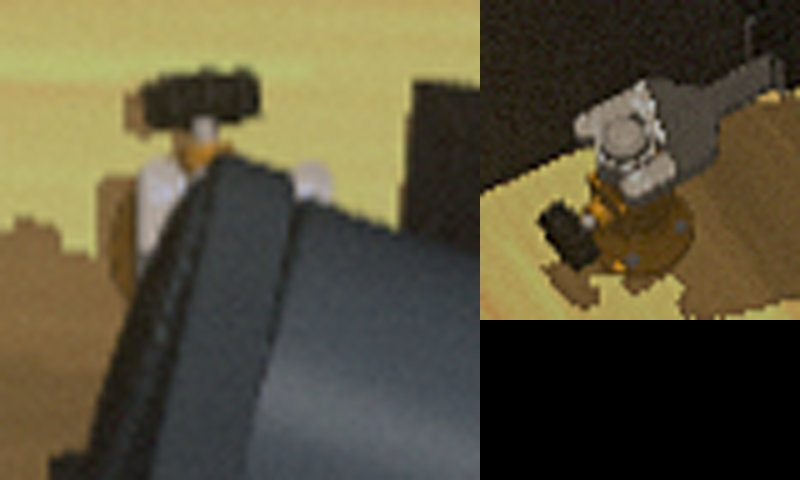

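The jaw is fully home: the scene view shows the prongs on both sides of the cap, it bottomed at TCP x = 0.535, and −6 N is felt. I'll ease off slightly, then start the clockwise turn and watch for the flats taking up.

Call:
move_arm(increments=[-1,0.15,0,0,0,0,0,-1,-0.01,0.52,0,0,0,3,-1,0,0,0,0,0,0])

```text
t: 11.7
tool_pos: [0.5346, -0.1118, 0.0904]
eef_rot: [3.142, 0.0, 3.099]
wrist_force: [-1.5, 1.0, -1.7]
opening: 0.185
grasp_force: 59.1
```

Call:
move_arm(increments=[-1,-0.01,0.52,0,0,0,3,-1,0,0,0,0,0,0])

```text
t: 11.95
tool_pos: [0.5349, -0.1067, 0.0903]
eef_rot: [3.142, 0.0, 3.048]
wrist_force: [-1.0, 1.9, -3.3]
opening: 0.187
grasp_force: 59.1
```

Call:
move_arm(increments=[-1,-0.01,0.52,0,0,0,3,-1,0,0,0,0,0,0])

```text
t: 12.2
tool_pos: [0.5356, -0.1018, 0.0904]
eef_rot: [-3.141, 0.001, 2.996]
wrist_force: [-0.7, 0.8, -3.1]
opening: 0.189
grasp_force: 59.1
```

```bash
python3 -c "
from h import *
s=manip.state();print(s['wrist_force'],s['torque'],s['tool_pos'],s['eef_rot'])"
```

```text
[-0.7369  0.8486 -3.1375] [0.0804 0.1383 0.2119] [ 0.5356 -0.1018  0.0904] [-3.1413  0.0006  2.9962]
```

Call:
move_arm(increments=[-1,-0.01,0.52,0,0,0,3,-1,0,0,0,0,0,0])

```text
t: 12.45
tool_pos: [0.5365, -0.097, 0.0904]
eef_rot: [-3.141, 0.001, 2.944]
wrist_force: [-0.5, -2.5, -3.3]
opening: 0.19
grasp_force: 59.2
```

```bash
python3 -c "
from h import *
s=manip.state();print(s['wrist_force'],s['torque'],s['tool_pos'],s['eef_rot'])"
```

```text
[-0.48   -2.4988 -3.2573] [-0.3909  0.0986  0.3046] [ 0.5365 -0.097   0.0904] [-3.1411  0.0008  2.9441]
```

Call:
move_arm(increments=[-1,-0.01,0.52,0,0,0,3,-1,0,0,0,0,0,0])

```text
t: 12.7
tool_pos: [0.5376, -0.0919, 0.0904]
eef_rot: [-3.141, 0.001, 2.892]
wrist_force: [-0.4, -3.9, -2.1]
opening: 0.186
grasp_force: 59.2
```

```bash
python3 -c "
from h import *
s=manip.state();print(s['wrist_force'],s['torque'],s['tool_pos'],s['eef_rot'])"
```

```text
[-0.4317 -3.9206 -2.144 ] [-0.5527  0.074   0.2347] [ 0.5376 -0.0919  0.0904] [-3.1412  0.0007  2.8918]
```

The flats take up at about −11° of spanner yaw, where the moment about the axis rises to about 0.6 N m. I'll turn 57° further round the axis.

Call:
move_arm(increments=[-1,-0.04,0.95,0,0,0,5.5,-1,-0.04,0.95,0,0,0,5.5,-1,0,0,0,0,0,0])

```text
t: 13.08
tool_pos: [0.544, -0.0738, 0.0904]
eef_rot: [-3.142, 0.001, 2.7]
wrist_force: [-0.0, -3.4, -2.1]
opening: 0.185
grasp_force: 59.1
```

Call:
move_arm(increments=[-1,-0.04,0.95,0,0,0,5.5,-1,-0.04,0.95,0,0,0,5.5,-1,0,0,0,0,0,0])

```text
t: 13.45
tool_pos: [0.5536, -0.0576, 0.0903]
eef_rot: [-3.142, 0.001, 2.509]
wrist_force: [0.8, -4.5, -2.5]
opening: 0.184
grasp_force: 59.1
```

```bash
cat > m.py <<'E'
from h import *
s=manip.state();F,T,p,y=s['wrist_force'],s['torque'],s['tool_pos'],s['eef_rot'][2]
r=.099*np.array([-np.cos(y),-np.sin(y)])
print("F",F,"Tz",T[2],"M_axis",T[2]-(r[0]*F[1]-r[1]*F[0]),"tcp",p,"spanner yaw",np.degrees(y)-180,"jaw",p[:2]+r,"q6",s['joint_pos'][5])
print("along shank",F[:2]@r/.099)
E
python3 m.py
```

```text
F [ 0.8268 -4.4595 -2.4858] Tz 0.08694215842916936 M_axis 0.3946296926039882 tcp [ 0.5536 -0.0576  0.0903] spanner yaw -36.24003620173579 jaw [ 0.6334 -0.1161] q6 -1.1252728535595053
along shank 3.3031838283111012
```

Call:
move_arm(increments=[-1,-0.04,0.95,0,0,0,5.5,-1,-0.04,0.95,0,0,0,5.5,-1,-0.04,0.95,0,0,0,5.5,-1,0,0,0,0,0,0])

```text
t: 13.95
tool_pos: [0.5733, -0.0376, 0.0902]
eef_rot: [-3.141, 0.0, 2.221]
wrist_force: [-0.9, -5.6, -3.4]
opening: 0.18
grasp_force: 59.2
```

```bash
python3 m.py; python3 -c "
from h import *
im=manip.snapshot('top'); s=manip.snapshot('scene')
a=cv2.resize(im[150:260,250:370],(480,440),interpolation=cv2.INTER_CUBIC);b=cv2.resize(s[160:224,200:264],(320,320),interpolation=cv2.INTER_CUBIC)
cv2.imwrite('pics/j3.png',np.hstack([a,cv2.copyMakeBorder(b,0,120,0,0,0)]))"
```

```text
F [-0.8791 -5.5679 -3.3598] Tz 0.040535981988687554 M_axis 0.4435396867766889 tcp [ 0.5733 -0.0376  0.0902] spanner yaw -52.73913283801586 jaw [ 0.6333 -0.1164] q6 -0.7961176048977712
along shank 3.899182053911714
```

View pics/j3.png

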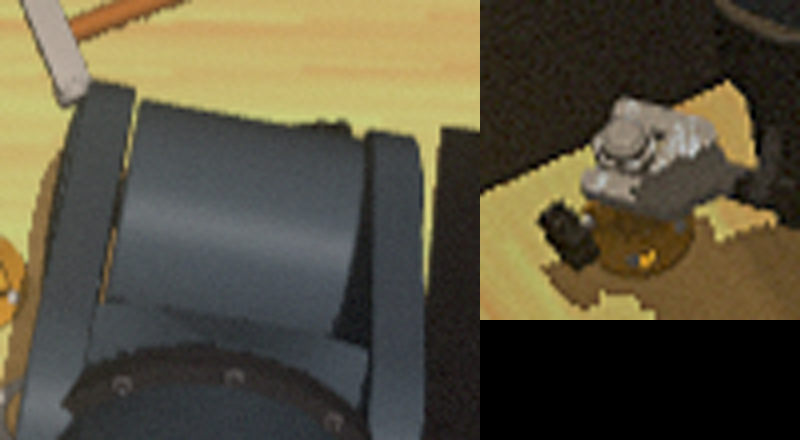

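The spanner is still seated in the scene view. One snag: at −71° the ring end would come within about 24 mm of the oxygen cap's axis at (0.593,0.0765) and touch it. So I'll stop at −65°, leaving about 10 mm clear, and then check the cap by eye.

Call:
move_arm(increments=[-1,-0.04,1.04,0,0,0,6,-1,-0.04,1.04,0,0,0,6,-1,0,0,0,0,0,0])

```text
t: 14.42
tool_pos: [0.5909, -0.0268, 0.0901]
eef_rot: [-3.141, 0.0, 2.011]
wrist_force: [-0.4, -7.5, -1.8]
opening: 0.191
grasp_force: 59.2
```

```bash
python3 m.py; python3 -c "
from h import *
s=manip.snapshot('scene')
cv2.imwrite('pics/j4.png',cv2.resize(s[150:280,190:320],(780,780)[:2],interpolation=cv2.INTER_CUBIC)[:600])"
```

```text
F [-0.3884 -7.5124 -1.7951] Tz 0.06606336317146147 M_axis 0.4180404120067126 tcp [ 0.5909 -0.0268  0.0901] spanner yaw -64.75441555648635 jaw [ 0.6331 -0.1164] q6 -0.563780889836677
along shank 6.6292563827662745
```

View pics/j4.png

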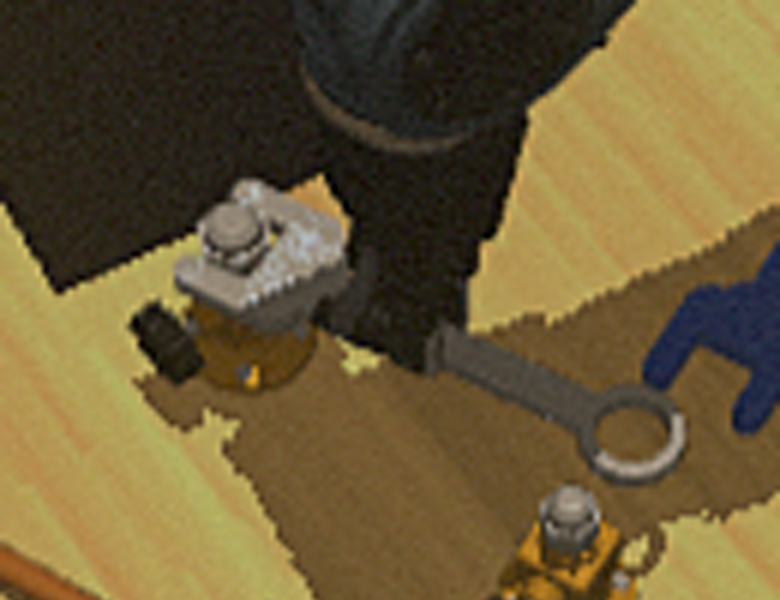

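```bash
python3 -c "
from h import *
q=onz('scene',190+632.5/6-.4,150+432/6-.4,.077); d=onz('scene',190+237/6-.4,150+224/6-.4,.090)
o=onz('scene',190+571/6-.4,150+505/6-.4,.088)
print('ring',q,'dome',d,'oxy',o)
v=q-d; print(np.degrees(np.arctan2(v[1],v[0]))-180,np.hypot(*v[:2]), np.hypot(*(q-o)[:2]))"
```

```text
ring [0.5511 0.0602 0.077 ] dome [ 0.632  -0.1148  0.09  ] oxy [0.5958 0.0783 0.088 ]
-65.19445790481107 0.19278355903587507 0.04815271805011033
```

The spanner hasn't slipped in the grip: its yaw by camera is −65.2°, and the ring end is 48 mm from the oxygen axis. I'll turn a last 2°, back off into the play, and withdraw along the shank.

Call:
move_arm(increments=[-1,0,0.35,0,0,0,2,-1,0,0,0,0,0,0,-1,0,-0.43,0,0,0,-2.5,-1,0,-0.43,0,0,0,-2.5,-1,0,0,0,0,0,0])

```text
t: 15.1
tool_pos: [0.5859, -0.0283, 0.0902]
eef_rot: [-3.141, -0.001, 2.063]
wrist_force: [0.4, -1.8, -1.8]
opening: 0.19
grasp_force: 59.2
```

```bash
python3 m.py
```

```text
F [ 0.3962 -1.8277 -1.8062] Tz 0.004598615461415179 M_axis 0.05550992942515459 tcp [ 0.5859 -0.0283  0.0902] spanner yaw -61.80775986198094 jaw [ 0.6327 -0.1156] q6 -0.6202485073617632
along shank 1.7980567544151054
```

Call:
move_arm(increments=[-1,0.3,0,0,0,0,0,-1,0.3,0,0,0,0,0,-1,0,0,0,0,0,0])

```text
t: 15.48
tool_pos: [0.5831, -0.0221, 0.0901]
eef_rot: [-3.141, -0.001, 2.061]
wrist_force: [-1.2, -0.2, -2.6]
opening: 0.188
grasp_force: 59.2
```

```bash
python3 m.py
```

```text
F [-1.2048 -0.1614 -2.5919] Tz -0.11313868321813055 M_axis -0.0003684538523605757 tcp [ 0.5831 -0.0221  0.0901] spanner yaw -61.93360073031897 jaw [ 0.6297 -0.1095] q6 -0.6080019260318114
along shank -0.4244437533725063
```

Call:
move_arm(increments=[-1,0.8,0,0,0,0,0,-1,1.2,0,0,0,0,0,-1,1.5,0,0,0,0,0,-1,1.2,0,0,0,0,0,-1,0,0,-3,0,0,0])

```text
t: 16.1
tool_pos: [0.5595, 0.0202, 0.119]
eef_rot: [-3.138, -0.002, 2.061]
wrist_force: [1.3, -0.6, -3.0]
opening: 0.187
grasp_force: 59.2
```

Call:
move_arm(increments=[-1,0,0,-4,0,0,0,-1,0,0,0,0,0,-9.8,-1,0,0,0,0,0,-9.8,-1,0,0,0,0,0,-9.8,-1,0,0,0,0,0,-9.8])

```text
t: 16.73
tool_pos: [0.5611, 0.0195, 0.1603]
eef_rot: [3.142, 0.0, 2.75]
wrist_force: [-0.0, 0.7, -2.9]
opening: 0.191
grasp_force: 59.3
```

Call:
move_arm(increments=[-1,0,0,0,0,0,-9.8,-1,0,0,0,0,0,-9.8,-1,0,0,0,0,0,0])

```text
t: 17.1
tool_pos: [0.5611, 0.0194, 0.1603]
eef_rot: [3.142, -0.0, 3.086]
wrist_force: [0.7, 0.4, -3.1]
opening: 0.187
grasp_force: 59.2
```

```bash
python3 m.py
```

```text
F [ 0.6592  0.3658 -3.1085] Tz -0.008523315385326942 M_axis -0.04831695521368188 tcp [0.5611 0.0194 0.1603] spanner yaw -3.197352461861783 jaw [0.66   0.0138] q6 -1.563424474847212
along shank 0.6377900916533331
```

Call:
move_arm(increments=[-1,0.19,-5.22,0,0,0,0,-1,0.19,-5.22,0,0,0,0,-1,0.19,-5.22,0,0,0,0,-1,0.19,-5.22,0,0,0,0,-1,0.19,-5.22,0,0,0,0])

```text
t: 17.73
tool_pos: [0.5372, -0.2426, 0.1604]
eef_rot: [-3.142, 0.0, 3.082]
wrist_force: [-0.1, 0.1, -2.6]
opening: 0.19
grasp_force: 59.4
```

Call:
move_arm(increments=[-1,0,0,0,0,0,0])

```text
t: 17.85
tool_pos: [0.537, -0.244, 0.1602]
eef_rot: [-3.141, 0.0, 3.079]
wrist_force: [-0.6, 0.2, -2.9]
opening: 0.19
grasp_force: 59.6
```

```bash
cat > cap.py <<'E'
from h import *
im=np.mean([manip.snapshot("top").astype(float) for _ in range(3)],0).astype(np.uint8)
u0,v0,u1,v1=322,188,346,214; k=6
H=cv2.resize(cv2.cvtColor(im,cv2.COLOR_BGR2HSV)[v0:v1,u0:u1],None,fx=k,fy=k,interpolation=cv2.INTER_CUBIC)
m=((H[...,1]<90)&(H[...,2]>75)).astype(np.uint8)
n,l,s,_=cv2.connectedComponentsWithStats(m); i=1+np.argmax(s[1:,4])
c=max(cv2.findContours((l==i).astype(np.uint8),cv2.RETR_EXTERNAL,cv2.CHAIN_APPROX_NONE)[0],key=cv2.contourArea)[:,0]
P=np.array([onz("top",u0+(a+.5)/k-.5,v0+(b+.5)/k-.5,.084)[:2] for a,b in c]); d=P-P.mean(0)
th=np.linspace(0,2*np.pi,360,endpoint=False); sup=np.array([(d@[np.cos(t),np.sin(t)]).max() for t in th]); f=np.fft.fft(sup)/360
w=sup[:180]+sup[180:]; print("corner",-np.degrees(np.angle(f[6]))/6,2*abs(f[6]),(w[::6]*1000).round(1))
cv2.imwrite("pics/cap_after.png",cv2.resize(im[185:215,318:350],None,fx=12,fy=12,interpolation=cv2.INTER_CUBIC))
print(manip.state()["tool_pos"],manip.state()["eef_rot"])
E
python3 cap.py
```

```text
corner 3.416896100814538 0.0007161060755593212 [36.4 36.1 35.3 34.4 33.1 31.5 31.5 32.6 33.4 34.2 34.7 34.8 34.7 34.4
 33.8 32.8 33.3 34.7 35.8 36.8 37.3 37.5 37.3 36.9 36.4 35.6 34.5 35.4
 36.1 36.5]
[ 0.5375 -0.2405  0.1602] [ 3.1412 -0.0004  3.0844]
```

The cap's corner direction went from 1.3° to 3.4° (mod 60), so it turned about 58°, a sixth of a turn. I'll lay the spanner down.

Call:
move_arm(increments=[-1,0,0,4,0,0,0,-1,0,0,4,0,0,0,-1,0,0,4,0,0,0,-1,0,0,1.2,0,0,0,-1,0,0,0,0,0,0])

```text
t: 18.62
tool_pos: [0.5378, -0.2406, 0.0285]
eef_rot: [3.141, -0.0, 3.087]
wrist_force: [0.5, 0.2, -1.7]
opening: 0.191
grasp_force: 59.5
```

Call:
move_arm(increments=[-1,0,0,0.2,0,0,0,-1,0,0,0,0,0,0])

```text
t: 18.88
tool_pos: [0.5381, -0.2415, 0.0274]
eef_rot: [-3.141, 0.002, 3.086]
wrist_force: [-0.6, -0.5, -2.3]
opening: 0.188
grasp_force: 59.5
```

Call:
move_arm(increments=[-1,0,0,0.1,0,0,0,-1,0,0,0,0,0,0])

```text
t: 19.12
tool_pos: [0.5376, -0.2413, 0.0255]
eef_rot: [-3.141, 0.0, 3.086]
wrist_force: [0.3, -0.7, -2.4]
opening: 0.188
grasp_force: 59.5
```

Call:
move_arm(increments=[-1,0,0,0.05,0,0,0,-1,0,0,0,0,0,0])

```text
t: 19.38
tool_pos: [0.5375, -0.2412, 0.0248]
eef_rot: [3.142, -0.0, 3.086]
wrist_force: [-0.4, -1.0, -2.6]
opening: 0.186
grasp_force: 59.5
```

Call:
move_arm(increments=[-0.4,0,0,0,0,0,0,-0.2,0,0,0,0,0,0,0.2,0,0,0,0,0,0,0.2,0,0,0,0,0,0])

```text
t: 19.88
tool_pos: [0.5376, -0.2413, 0.0249]
eef_rot: [-3.142, 0.0, 3.086]
wrist_force: [1.2, 0.1, -0.6]
opening: 0.601
grasp_force: 0.0
```

Call:
move_arm(increments=[0.2,0,0,-1,0,0,0,0.2,0,0,-4,0,0,0,0.2,0,0,-5,0,0,0,0.2,0,0,-5,0,0,0,0.2,5,0,-3,0,0,0])

```text
t: 20.5
tool_pos: [0.4891, -0.239, 0.208]
eef_rot: [-3.139, 0.005, 3.088]
wrist_force: [-0.9, -0.3, -0.1]
opening: 0.6
grasp_force: 0.0
```

Call:
move_arm(increments=[0.2,0,5,0,0,0,0,0.2,0,6,0,0,0,0,0.2,0,6,0,0,0,0,0.2,0,6,0,0,0,0,0.2,0,6,0,0,0,0])

```text
t: 21.12
tool_pos: [0.5035, 0.053, 0.2057]
eef_rot: [3.142, 0.001, 3.086]
wrist_force: [0.8, -0.5, 0.4]
opening: 0.601
grasp_force: 0.0
```

Call:
move_arm(increments=[0.2,0,6,0,0,0,0,0.2,0,6,0,0,0,0,0.2,0,6,0,0,0,0,0.2,0,6,0,0,0,0,0.2,0,0,0,0,0,0])

```text
t: 21.75
tool_pos: [0.5163, 0.294, 0.2052]
eef_rot: [3.141, 0.001, 3.091]
wrist_force: [-0.6, -0.5, 0.3]
opening: 0.598
grasp_force: 0.0
```

```bash
python3 cap.py; python3 -c "
from h import *
im=manip.snapshot('top');cv2.imwrite('pics/end.png',im)
for P in spanners(im):
    c=P.mean(0); w,V=np.linalg.eigh(np.cov((P-c).T)); x=V[:,1]*np.sign(V[0,1]); a=(P-c)@x
    print(len(P),c,np.degrees(np.arctan2(x[1],x[0])),np.ptp(a))"
```

```text
corner 3.7135168340608433 0.0007125428058252507 [36.1 35.8 35.2 34.3 33.  31.5 31.5 32.6 33.4 34.2 34.7 34.7 34.8 34.5
 33.9 32.8 33.3 34.7 35.8 36.8 37.4 37.6 37.5 37.  36.4 35.4 34.5 35.3
 35.9 36.2]
[0.5167 0.29   0.2051] [-3.1414 -0.      3.0864]
1123 [ 0.5546 -0.243 ] -3.3236703233932112 0.23188385651673538
694 [ 0.5296 -0.3522] -10.343659703494989 0.19125608811589007
```

View pics/end.png

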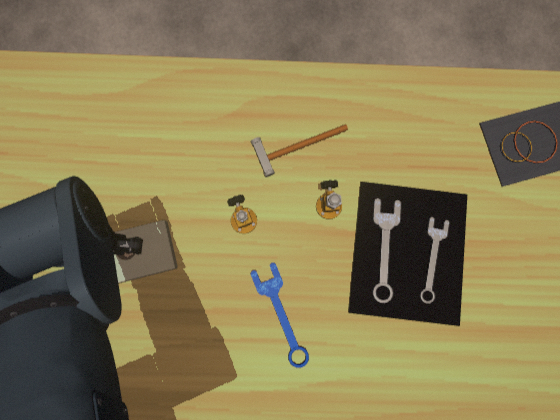

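The spanner lies flat on the mat at (386,250). Both outlets, the hammer, the blue spanner and the small spanner are where they were, and the arm is clear.

```bash
python3 -c "
from workcell import manip
print(manip.finish_job())"
```

```text
the job is handed in; nothing more can be done
None
```

The fuel cap is loosened about 58° clockwise by camera, the larger spanner is back flat on the mat, everything else looks undisturbed in the top view, and the job was handed in at about 22 s.

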